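Angle the mast rail past the post into its bay

TASK

Put the aluminium mast rail away in the blue storage bay: without lifting it, push it across the bench with the fingertips, orange end first, so that it slips in at an angle behind the steel post, then swing the black end in too, until the whole rail lies flat along the bay's back wall with its orange end on the post's side. Leave the solder spool, the black load and the white sensor box where they stand.

Things in the scene. Friction and masses are not known exactly. Their poses are not given: they have to be found in the camera images.
- rail: Loose aluminium T-slot profile lying on the bench, a plain bar 30 x 240 x 30 mm (its x, y, z), 0.25 to 0.5 kg, orange cap on its +y end, black cap on its -y end. Origin: centre of its underside; y runs along its length, z up. It slides on the bench with friction when pushed.
- orange_end (a point): Centre of the rail's orange end face (rail frame 0, +120, 15 mm).
- black_end (a point): Centre of the rail's black end face (rail frame 0, -120, 15 mm).
- bay: Fixed blue storage bay: three walls 40 mm high and 12 mm thick standing on the bench, open towards the robot and above, no raised floor (a thin black mat shows it). Origin: on the bench at the middle of the open mouth; x points into the bay, y along its length, z up. Inner space: x from 0 (mouth) to 80 mm (back wall), y from -150 to +150 mm (end walls). A rail lying against the back wall has its origin at x = 65 mm.
- post: Fixed upright steel post with a red band, 20 mm in diameter, 60 mm high, standing in the bay's mouth line on the +y half (bay frame x about 0, y between 55 and 85 mm), so that the mouth beside it is too short for the rail to go in straight. Between the post and the back wall 70 mm are free. Origin: centre of its foot; axes parallel to the bay's.
- spool: Solder spool standing on end, white with a blue and orange top, 60 mm in diameter, 40 mm high; loose, to be left alone. Origin: centre of its underside.
- load: Black finned cylindrical load standing on end, 54 mm in diameter, 74 mm high with its brass connector on top; loose, to be left alone. Origin: centre of its underside.
- sensor: White sensor box 40 x 85 x 30 mm behind the bay; loose, to be left alone. Origin: centre of its underside.

How it is judged:
By the outcome, as a careful person would: the job done as asked, in the order asked, and still so for the second after the job is handed in, with the robot touching nothing.
It also fails if it takes over 72 s, if anything falls off the work surface, if the arm or the gripper's body presses on something with over 40 N, if the wrist force passes 120 N, or if a joint passes its speed limit or range.

ROBOT

A 7-joint arm with a two-finger parallel gripper is mounted at the origin on the work surface. World frame = base frame: x ahead of the robot, y to its left, z up, the work surface at z = 0. Lengths are in mm, angles in rad, forces in N, time in s.
With the tool pointing down it reaches from about 350 to 900 mm from the base axis. Payload 19.9 kg.
Tool frame: the origin (TCP) lies between the finger pads; the fingertips stand 14 mm ahead of it and the grasp point (between the pads) lies 5 mm behind it; z points along the fingers, y is the direction in which the jaws open and shut (so a half turn about z gives the same grasp; the last joint's range is limited). The gripper opens to 85 mm and grips with 20 to 120 N. Pads are 22 mm wide; open, the fingers measure 114 mm over their backs; the gripper's body (76 mm by 85 mm) begins 54 mm behind the grasp point. The pads swing forward as they close: fully open they stand 13 mm farther back than shut.
Start: joints at [1.192, 0.417, -0.01, 1.614, 0.005, 1.111, -0.053], TCP at [206.538, -589.868, 245.26] pointing down, gripper open.
Joint ranges: [-2.81, 2.81], [-0.39, 2.02], [-1.27, 1.25], [0.06, 2.57], [-1.19, 4.33], [0.19, 2], [-2.82, 2.82]. Speed limits (rad/s): [1.89, 1.89, 2.39, 2.39, 3.01, 3.01, 3.01].

INTERFACE

Orientations are given as a unit quaternion [w, x, y, z].
In Python, from rig import get_obs, camera, get_calibration, job_done, find_in, masks_of, spot_point gives the robot as it stands.
- The arm moves only by the shell command python3 -m inch 'ROWS' [FORCE]. ROWS is JSON, a list of rows, each a list of 3 entries, a list of its own where there are three numbers: the turn, a rotation vector about the world's x, y, z in rad, then the shift along the world's x, y, z in cm, then the opening, from 0 (shut) to 1 (fully open). In form: [[[rx, ry, rz], [dx, dy, dz], jaw], ...]. A call has exactly 10 rows; each row is the pose to reach, as a shift and turn from the pose commanded when the call began; what a row does not reach only later rows make up. A row lasts 1/12 s, in which the tool goes at most 41.7 mm and 7.16 degrees, less where a joint would pass 70% of its speed; a pose out of reach is approached as far as the arm can. A call with a gripper value outside its range is refused whole. The fingers move at their own pace and stop on an object; FORCE is the grip in N (left out, the last holds). Time passes only in rows, so rows that repeat a pose let the fingers close, or fill a call up. It gives the time, the measured TCP pose, the force and the opening at its end, in the units of the state.
- get_obs(): the state, without advancing time (a new reading comes with each control period).
- camera(name): name is "scene" or "top" or "wrist"; returns the picture (420x560x3 uint8, blue, green, red); there is no depth.
- get_calibration(name): a dict with "K" (3x3 intrinsics, pixels), "T" (4x4, takes a point from camera to world coordinates). Camera axes: x right, y down, z forward; pixel columns grow to the right and rows downward; lengths in mm; the calibration is good to about 2 mm. The wrist camera is an equidistant fisheye: a pixel r from the principal point sees the ray r / f radians off the axis. A picture is of the moment at which its call begins: read the wrist's pose just before it. get_calibration takes no time and is no camera call; for the wrist camera it gives the pose at the moment of the call.
- job_done(): hands the job in, once; it reports no verdict.
Trained networks look in the newest picture that a camera, given by its name, has taken for a name from the list of things; names that differ only in an ending like _2 or _b are one class to them, and where a whole thing is asked for, a point or a joint stands for the part that bears it (a point fixed in the world has none). Each returns a list of dicts, best first, with "confidence" (0 to 1); they miss things now and then, are a little off and sometimes report something else, mostly with a low value. They report only what shows in the picture. A call takes as long as a camera call.
- find_in(camera, label): "location" ([x, y, z] in mm, in world coordinates, good to about 4 mm: the middle of the surface that is visible of it).
- masks_of(camera, label): "region" (420x560 bool, what is visible of it).
- spot_point(camera, label): "location" ([x, y, z] in mm, in world coordinates, good to about 4 mm: a listed point, or the origin of a listed thing).
The state is a dict: "time_s": time; "qpos": joint angles; "joint_velocities": joint speeds; "effort": joint torques, N m; "tcp_pos": TCP position; "ee_rot": TCP orientation; "wrist_force": force on the tool from outside, world axes, zero at the start; "ft_torque": the same for the moment, N m; "grip_width": finger opening in mm.
Only numpy, scipy, OpenCV 4.12 (cv2) and the standard library are available. Lean on these libraries where they do the work, as an engineer would, in place of code of your own. Each camera call takes 0.05 s, during which the arm holds its last target. There are 200 camera calls.

## Working session

There is one attempt and no reset: what is moved stays moved. The work goes in short steps, Python scripts to look and compute and a shell command to move; the robot and the scene stay as the last step left them, time stands still between calls to the robot, and variables do not carry over. Pictures are saved under pics/ and viewed, about 8 in all and at most 12, crops included, and the job is handed in when it is done.

```bash
mkdir -p pics; cat > h.py <<'E'
import numpy as np, cv2
from rig import *
def pts(cam, labels=('orange_end','black_end')):
    camera(cam)
    for l in labels:
        for r in spot_point(cam,l)[:2]: print(cam,l,np.round(r['location'],1),round(r['confidence'],2))
E
python3 - <<'E'
from h import *
o=get_obs();print(o['time_s'],o['tcp_pos'],o['ee_rot'],o['grip_width'])
a=camera('top');b=camera('scene')
cv2.imwrite('pics/top.png',a);cv2.imwrite('pics/scene.png',b)
for c in ('top','scene'):
    for l in ('orange_end','black_end','rail','bay','post','spool','load','sensor'):
        for r in spot_point(c,l)[:2]: print(c,l,np.round(r['location'],1),round(r['confidence'],2))
print(get_calibration('top'))
E
```

```text
0.0 [ 206.42095054 -589.54798262  244.64962337] [-6.27482031e-04  9.85852910e-01  1.67611529e-01 -1.48083598e-04] 85.42543663559879
top orange_end [503.1   5.6  12.1] 0.63
top black_end [ 466.9 -232.1   15. ] 0.57
top rail [ 484.1 -113.1    2.6] 0.58
top bay [575.9  12.4   2.6] 0.95
top post [ 5.881e+02  8.020e+01 -5.000e-01] 0.44
top spool [4.933e+02 1.743e+02 2.000e-01] 0.79
top load [ 632.2 -227.4    1.9] 0.72
top sensor [713.  -51.3  -0.8] 0.92
scene orange_end [505.    2.9  14.3] 0.79
scene orange_end [584.1  79.3   3.6] 0.71
scene black_end [ 468.6 -229.1   16.3] 0.7
scene rail [ 480.7 -110.6    2.4] 0.93
scene bay [577.2  15.3  -0.7] 0.86
scene post [581.8  78.8   2.8] 0.64
scene spool [4.937e+02 1.736e+02 2.000e-01] 0.68
scene load [ 631.3 -223.3    1.8] 0.95
scene sensor [713.8 -50.4  -1.2] 0.98
{'K': array([[481.60309225,   0.        , 279.80744163],
       [  0.        , 481.60309225, 212.04456482],
       [  0.        ,   0.        ,   1.        ]]), 'T': array([[-1.90399126e-02, -9.95714810e-01,  9.04958470e-02,
         5.02957220e+02],
       [-9.99540149e-01,  1.68199763e-02, -2.52305224e-02,
         1.31231378e+01],
       [ 2.36002668e-02, -9.09346193e-02, -9.95577181e-01,
         1.01881183e+03],
       [ 0.00000000e+00,  0.00000000e+00,  0.00000000e+00,
         1.00000000e+00]])}
```

View pics/top.png

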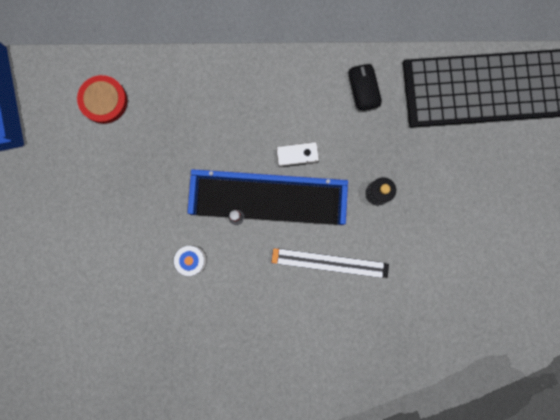

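View pics/scene.png

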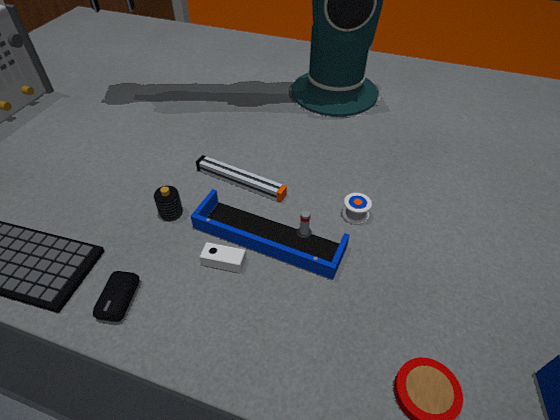

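Top view: the bay mouth runs about (190,213)–(346,222) with the post at (235,215). The rail lies at (274,256)–(387,270), orange end towards the post. The scene view agrees with this. Next I'll get precise bay, post and rail poses.

```bash
cat >> h.py <<'E'
def pix2w(uv,z,cam='top'):
    c=get_calibration(cam);K,T=c['K'],c['T'];uv=np.atleast_2d(uv).astype(float)
    r=(T[:3,:3]@np.linalg.inv(K)@np.c_[uv,np.ones(len(uv))].T).T;o=T[:3,3]
    return (o+r*((z-o[2])/r[:,2])[:,None])[:,:2]
def rect(m,z):
    n,l,s,_=cv2.connectedComponentsWithStats(m.astype(np.uint8));m=l==1+s[1:,4].argmax()
    v,u=np.nonzero(m);w=pix2w(np.c_[u,v],z).astype(np.float32)
    return cv2.minAreaRect(w),m
B=np.load('bay.npy') if __import__('os').path.exists('bay.npy') else None
def tobay(p):
    p=np.atleast_2d(p)[:,:2]-B[:2];c,s=np.cos(B[2]),np.sin(B[2]);return p@np.array([[c,-s],[s,c]])
E
python3 - <<'E'
from h import *
a=camera('top').astype(int)
b,g,r=a[...,0],a[...,1],a[...,2]
m=(b>r+50)&(b>g+40);m[:, :150]=0;m[240:]=0
R,mm=rect(m,40);print('bay outer',R)
for l in ('rail','post','spool'):
    k=masks_of('top',l)
    if k: R=rect(k[0]['region'],{'rail':30,'post':60,'spool':40}[l])[0];print(l,k[0]['confidence'],R,np.round(cv2.boxPoints(R),1).tolist())
# back wall outer edge/line fits
ys=[];u=np.arange(200,340)
t=[np.nonzero(mm[:,i])[0].min() for i in u];bo=[np.nonzero(mm[:,i])[0].max() for i in u]
for e in (t,bo):
    w=pix2w(np.c_[u,e],40);p=np.polyfit(w[:,1],w[:,0],1);print('x=%.4f y+%.1f'%tuple(p))
E
```

```text
bay outer ((624.8760986328125, 12.191390991210938), (324.2876281738281, 92.90873718261719), 85.01412200927734)
rail 0.89 ((485.2856750488281, -112.33126831054688), (237.2090606689453, 31.7011775970459), 81.6749267578125) [[452.3999938964844, -227.39999389648438], [483.79998779296875, -232.0], [518.0999755859375, 2.700000047683716], [486.79998779296875, 7.300000190734863]]
post 0.69 ((579.6648559570312, 75.40189361572266), (25.907411575317383, 23.992923736572266), 89.03240966796875) [[567.5, 62.70000076293945], [591.4000244140625, 62.20000076293945], [591.9000244140625, 88.19999694824219], [567.9000244140625, 88.5999984741211]]
spool 0.71 ((496.1210021972656, 173.07266235351562), (63.201107025146484, 56.97513198852539), 62.93537521362305) [[456.3999938964844, 157.89999389648438], [507.1000061035156, 132.0], [535.9000244140625, 188.3000030517578], [485.1000061035156, 214.1999969482422]]
x=0.0844 y+668.8
x=0.0960 y+655.4
```

```bash
python3 -c "
import numpy as np;np.save('bay.npy',[578,15,-0.087])"
python3 -m inch '[[[0,0,-0.05],[2.4,5,-1],1],[[0,0,-0.1],[4.8,10,-2],1],[[0,0,-0.15],[7.2,15,-3],1],[[0,0,-0.2],[9.6,20,-4],1],[[0,0,-0.25],[12,25,-5],1],[[0,0,-0.3],[14.4,30,-6],1],[[0,0,-0.35],[16.8,35,-7],1],[[0,0,-0.4],[19.2,40,-8],1],[[0,0,-0.44],[21.6,45,-9],1],[[0,0,-0.48],[24.1,49.8,-10],1]]'
python3 -m inch '[[[0,0,0],[0,0,0],1],[[0,0,0],[0,0,-1],1],[[0,0,0],[0,0,-2],1],[[0,0,0],[0,0,-3],1],[[0,0,0],[0,0,-4],1],[[0,0,0],[0,0,-5],1],[[0,0,0],[0,0,-6],1],[[0,0,0],[0,0,-7],1],[[0,0,0],[0,0,-8],1],[[0,0,0],[0,0,-9],1]]'
python3 - <<'E'
from h import *
o=get_obs();print(o['tcp_pos'],o['ee_rot'],o['wrist_force'])
E
```

```text
time_s: 1.93
tcp_pos: [384.8, -218.6, 171.3]
ee_rot: [0.0, 0.997, -0.073, 0.0]
wrist_force: [2.6, -1.4, -0.4]
grip_width: 85.7
time_s: 2.77
tcp_pos: [384.3, -220.5, 80.2]
ee_rot: [-0.0, 0.997, -0.072, -0.0]
wrist_force: [-0.1, -0.2, 0.3]
grip_width: 85.3
[ 384.2514937  -220.45661766   80.19654252] [-6.94622878e-05  9.97431874e-01 -7.16215571e-02 -6.45042964e-05] [-0.08343252 -0.16395606  0.26074193]
```

```bash

python3 -m inch '[[[0,0,0],[1,2,0],1],[[0,0,0],[2,4,0],1],[[0,0,0],[3,6,0],1],[[0,0,0],[4,8,0],1],[[0,0,0],[5,10,0],1],[[0,0,0],[6.2,12.9,0],1],[[0,0,0],[6.2,12.9,-1],1],[[0,0,0],[6.2,12.9,-2],1],[[0,0,0],[6.2,12.9,-3],1],[[0,0,0],[6.2,12.9,-4],1]]'
python3 -m inch '[[[0,0,0],[0,0,-0.3],1],[[0,0,0],[0,0,-0.6],1],[[0,0,0],[0,0,-0.9],1],[[0,0,0],[0,0,-1.2],1],[[0,0,0],[0,0,-1.5],1],[[0,0,0],[0,0,-1.8],1],[[0,0,0],[0,0,-1.8],1],[[0,0,0],[0,0,-1.8],1],[[0,0,0],[0,0,-1.8],1],[[0,0,0],[0,0,-1.8],1]]'
python3 - <<'E'
from h import *
a=camera('wrist');cv2.imwrite('pics/w1.png',a)
E
```

```text
time_s: 3.6
tcp_pos: [445.8, -92.1, 40.0]
ee_rot: [0.0, 0.997, -0.072, -0.0]
wrist_force: [0.3, 0.2, 0.2]
grip_width: 85.3
time_s: 4.43
tcp_pos: [446.4, -91.4, 23.5]
ee_rot: [-0.0, 0.997, -0.072, 0.0]
wrist_force: [0.4, 0.3, -0.0]
grip_width: 85.6
```

View pics/w1.png

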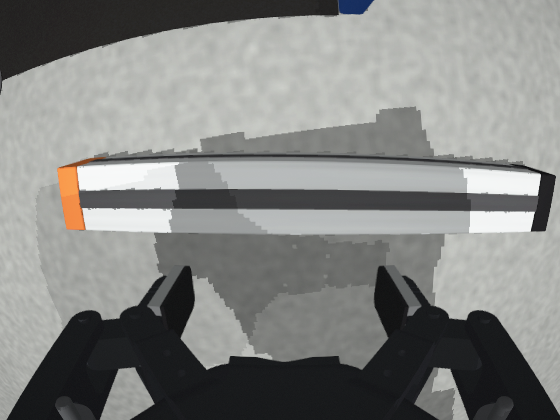

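Wrist view: the rail lies square ahead of both open fingers, orange end at (70,200) and black end at (545,200). The fingertips are at (180,270) and (390,270). I'll go a little lower and then push in an arc.

```bash

python3 -m inch '[[[0,0,0],[0,0,-0.2],1],[[0,0,0],[0,0,-0.4],1],[[0,0,0],[0,0,-0.6],1],[[0,0,0],[0,0,-0.75],1],[[0,0,0],[0.2,0,-0.75],1],[[0,0,0],[0.4,-0.1,-0.75],1],[[0,0,0],[0.6,-0.1,-0.75],1],[[0,0,0],[0.8,-0.1,-0.75],1],[[0,0,0],[1,-0.15,-0.75],1],[[0,0,0],[1,-0.15,-0.75],1]]'
python3 -m inch '[[[0,0,0],[0.2,0,0],1],[[0,0,0],[0.4,-0.05,0],1],[[0,0,0],[0.6,-0.1,0],1],[[0,0,0],[0.8,-0.1,0],1],[[0,0,0],[1,-0.15,0],1],[[0,0,0],[1.2,-0.15,0],1],[[0,0,0],[1.4,-0.2,0],1],[[0,0,0],[1.6,-0.2,0],1],[[0,0,0],[1.8,-0.25,0],1],[[0,0,0],[2,-0.3,0],1]]'
python3 - <<'E'
from h import *
camera('top');k=masks_of('top','rail')
if k: print(rect(k[0]['region'],30)[0])
pts('scene')
E
```

```text
time_s: 5.32
tcp_pos: [456.9, -93.0, 15.9]
ee_rot: [-0.0, 0.997, -0.072, 0.0]
wrist_force: [-0.2, -0.7, 0.2]
grip_width: 85.5
time_s: 6.15
tcp_pos: [475.7, -95.8, 15.6]
ee_rot: [-0.0, 0.997, -0.072, -0.001]
wrist_force: [-5.2, 1.6, 4.0]
grip_width: 85.6
((512.0098266601562, -25.10441017150879), (60.01317596435547, 28.867382049560547), 81.83318328857422)
scene orange_end [516.5   3.2  11.2] 0.79
scene orange_end [ 497.5 -114.     2.9] 0.54
scene black_end [ 486.1 -234.    17.1] 0.61
```

```bash

python3 -m inch '[[[0,0,-0.015],[0.17,-0.03,0],1],[[0,0,-0.03],[0.34,-0.07,0],1],[[0,0,-0.045],[0.51,-0.1,0],1],[[0,0,-0.06],[0.68,-0.15,0],1],[[0,0,-0.075],[0.85,-0.2,0],1],[[0,0,-0.09],[1.02,-0.25,0],1],[[0,0,-0.105],[1.19,-0.3,0],1],[[0,0,-0.12],[1.36,-0.35,0],1],[[0,0,-0.135],[1.53,-0.4,0],1],[[0,0,-0.15],[1.7,-0.45,0],1]]'
python3 -m inch '[[[0,0,-0.015],[0.17,-0.05,0],1],[[0,0,-0.03],[0.34,-0.1,0],1],[[0,0,-0.045],[0.51,-0.15,0],1],[[0,0,-0.06],[0.68,-0.2,0],1],[[0,0,-0.075],[0.85,-0.25,0],1],[[0,0,-0.09],[1.02,-0.3,0],1],[[0,0,-0.105],[1.19,-0.35,0],1],[[0,0,-0.12],[1.36,-0.4,0],1],[[0,0,-0.135],[1.53,-0.5,0],1],[[0,0,-0.15],[1.7,-0.55,0],1]]'
python3 - <<'E'
from h import *
a=camera('top');cv2.imwrite('pics/t2.png',cv2.resize(a[130:330,150:430],None,fx=2.5,fy=2.5))
for c in ('top','scene'):pts(c)
o=get_obs();print(tobay(o['tcp_pos'][None]))
E
```

```text
time_s: 7.23
tcp_pos: [493.5, -100.4, 15.8]
ee_rot: [-0.0, 0.989, -0.147, -0.0]
wrist_force: [-1.3, 1.6, -0.2]
grip_width: 85.7
time_s: 8.07
tcp_pos: [510.5, -106.0, 15.8]
ee_rot: [-0.0, 0.975, -0.221, -0.0]
wrist_force: [-1.5, 1.3, -0.4]
grip_width: 85.6
top orange_end [576.7 -24.2  16.3] 0.81
scene orange_end [576.6 -23.9  13. ] 0.77
scene orange_end [ 476.7 -240.5   15.3] 0.5
[[ -56.82595485 -126.37996046]]
```

View pics/t2.png

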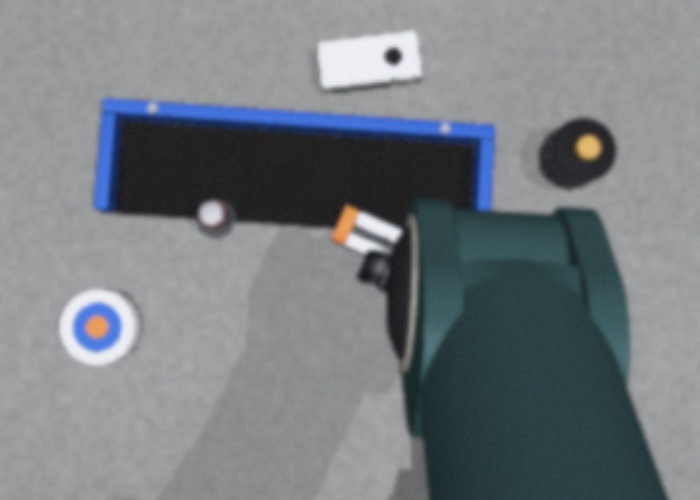

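Crop view: the rail's orange end at crop (345,225) is just at the mouth, about 20° to the bay and pointing behind the post. The post, at crop (213,213), is clear. The spool, load and sensor are untouched. Now I'll move round to the black end with the fingers shut.

```bash

python3 -m inch '[[[0,0,0],[-0.8,0.4,0],1],[[0,0,0],[-1.6,0.8,0],1],[[0,0,0],[-2.3,1.1,0],1],[[0,0,0],[-2.3,1.1,1.5],1],[[0,0,0],[-2.3,1.1,3],1],[[0,0,0],[-2.3,1.1,4.5],0],[[0,0,0],[-2.3,1.1,6],0],[[0,0,0],[-2.3,1.1,8],0],[[0,0,0.1],[-2.4,-0.5,8],0],[[0,0,0.2],[-2.5,-2,8],0]]'
python3 -m inch '[[[0,0,0.12],[-0.2,-2,0],0],[[0,0,0.24],[-0.5,-4,0],0],[[0,0,0.36],[-0.7,-6,0],0],[[0,0,0.48],[-1,-8,0],0],[[0,0,0.6],[-1.2,-9.5,0],0],[[0,0,0.72],[-1.5,-11,0],0],[[0,0,0.84],[-1.7,-12,0],0],[[0,0,0.96],[-1.9,-13,0],0],[[0,0,1.08],[-2,-14,0],0],[[0,0,1.2],[-2.1,-14.2,0],0]]'
python3 - <<'E'
from h import *
for c in ('top','scene'):pts(c)
a=camera('wrist');cv2.imwrite('pics/w2.png',a)
camera('top');k=masks_of('top','rail')
if k: print(rect(k[0]['region'],30)[0])
o=get_obs();print(o['tcp_pos'],np.degrees(2*np.arctan2(o['ee_rot'][2],o['ee_rot'][1])),o['qpos'])
E
```

```text
time_s: 9.25
tcp_pos: [485.3, -125.4, 96.9]
ee_rot: [0.0, 0.993, -0.118, 0.001]
wrist_force: [-0.3, -0.2, 0.3]
grip_width: 25.4
time_s: 10.08
tcp_pos: [463.3, -269.0, 95.6]
ee_rot: [0.0, 0.887, 0.462, -0.0]
wrist_force: [0.7, -0.7, -0.3]
grip_width: -0.1
top orange_end [576.  -24.5  17.7] 0.89
top black_end [ 473.4 -242.3   12. ] 0.77
top black_end [ 524.5 -130.1    2.6] 0.42
scene orange_end [582.  -23.6  11.6] 0.55
scene black_end [ 524.7 -129.2    3. ] 0.54
((526.4100952148438, -129.76889038085938), (240.58380126953125, 33.021278381347656), 64.41255950927734)
[ 464.43261401 -267.40102285   95.78544589] 54.771271301030254 [ 0.7701527   0.48460371 -0.37688612  1.94307042  0.25184267  0.759393
 -0.36609686]
```

View pics/w2.png

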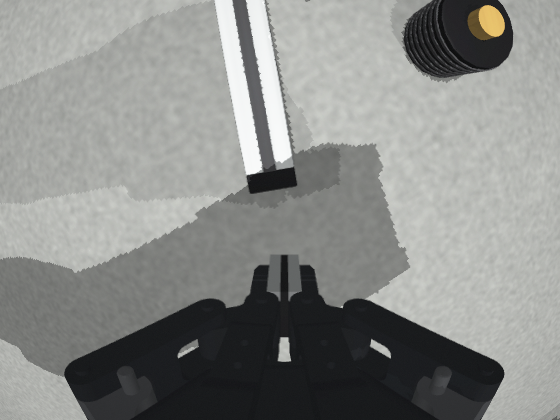

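Wrist view: the black end is at (272,182), ahead of the shut fingers at (284,260). The tool needs about 10° more turn and 3 mm sideways.

```bash

python3 -m inch '[[[0,0,0.1],[-0.2,0.1,-0.5],0],[[0,0,0.17],[-0.3,0.1,-1],0],[[0,0,0.17],[-0.3,0.1,-2],0],[[0,0,0.17],[-0.3,0.1,-3],0],[[0,0,0.17],[-0.3,0.1,-4],0],[[0,0,0.17],[-0.3,0.1,-5],0],[[0,0,0.17],[-0.3,0.1,-5.6],0],[[0,0,0.17],[-0.3,0.1,-6.2],0],[[0,0,0.17],[-0.3,0.1,-6.4],0],[[0,0,0.17],[-0.3,0.1,-6.6],0]]'
python3 -m inch '[[[0,0,0],[0,0,-0.1],0],[[0,0,0],[0,0,-0.2],0],[[0,0,0],[0,0,-0.3],0],[[0,0,0],[0,0,-0.4],0],[[0,0,0],[0,0,-0.5],0],[[0,0,0],[0,0,-0.6],0],[[0,0,0],[0,0,-0.7],0],[[0,0,0],[0,0,-0.7],0],[[0,0,0],[0,0,-0.7],0],[[0,0,0],[0,0,-0.7],0]]'
```

```text
time_s: 11.37
tcp_pos: [461.4, -266.8, 29.5]
ee_rot: [-0.0, 0.846, 0.534, -0.0]
wrist_force: [-1.2, 0.2, -0.3]
grip_width: 0.1
time_s: 12.2
tcp_pos: [461.4, -266.9, 22.8]
ee_rot: [-0.0, 0.845, 0.534, -0.0]
wrist_force: [-0.1, 0.4, 0.3]
grip_width: -0.3
```

```bash

python3 -m inch '[[[0,0,0],[0.26,0.54,0],0],[[0,0,0],[0.52,1.08,0],0],[[0,0,0],[0.78,1.62,0],0],[[0,0,0],[1.04,2.16,0],0],[[0,0,0],[1.3,2.7,0],0],[[0,0,0],[1.56,3.24,0],0],[[0,0,0],[1.82,3.78,0],0],[[0,0,0],[2.08,4.32,0],0],[[0,0,0],[2.34,4.86,0],0],[[0,0,0],[2.58,5.4,0],0]]'
cat > chk.py <<'E'
from h import *
camera('top')
E=[]
for l in ('orange_end','black_end'):
    for r in spot_point('top',l)[:2]: print(l,tobay(r['location']).round(1),round(r['confidence'],2))
k=masks_of('top','rail')
if k: R=rect(k[0]['region'],30)[0];print('mask',tobay(R[0]).round(1),np.round(R[1],0),'theta',85-R[2])
camera('scene')
for l in ('orange_end','black_end','rail'):
    for r in spot_point('scene',l)[:2]: print('sc',l,tobay(r['location']).round(1),round(r['confidence'],2))
o=get_obs();print('tcp bay',tobay(o['tcp_pos']).round(1),'yaw',np.degrees(2*np.arctan2(o['ee_rot'][2],o['ee_rot'][1])),o['time_s'])
E
python3 chk.py
```

```text
time_s: 13.03
tcp_pos: [487.4, -212.4, 22.8]
ee_rot: [0.0, 0.845, 0.534, -0.0]
wrist_force: [-2.5, -3.4, 2.3]
grip_width: 0.0
orange_end [[15.7 -1.1]] 0.87
black_end [[ -66.6 -225.6]] 0.57
mask [[ -24.6 -110.2]] [239.  33.] theta 20.578216552734375
sc orange_end [[17.9  0.3]] 0.93
sc black_end [[ -63.3 -219.1]] 0.59
sc rail [[ -28.5 -109.3]] 0.84
tcp bay [[ -70.8 -235. ]] yaw 64.54509660601421 13.4333
```

```bash

python3 -m inch '[[[0,0,0],[0.26,0.54,0],0],[[0,0,0],[0.52,1.08,0],0],[[0,0,0],[0.78,1.62,0],0],[[0,0,0],[1.04,2.16,0],0],[[0,0,0],[1.3,2.7,0],0],[[0,0,0],[1.56,3.24,0],0],[[0,0,0],[1.82,3.78,0],0],[[0,0,0],[2.08,4.32,0],0],[[0,0,0],[2.34,4.86,0],0],[[0,0,0],[2.58,5.4,0],0]]'
python3 chk.py
```

```text
time_s: 14.27
tcp_pos: [513.2, -158.3, 22.8]
ee_rot: [-0.0, 0.845, 0.534, -0.0]
wrist_force: [-1.5, -1.7, -1.4]
grip_width: -0.2
orange_end [[37.9 60.3]] 0.89
black_end [[ -47.7 -167.4]] 0.91
mask [[ -1.3 -48.2]] [226.  36.] theta 19.640342712402344
sc orange_end [[38.  55.8]] 0.59
sc black_end [[ -43.9 -166.2]] 0.66
sc rail [[ -4.4 -54.6]] 0.8
tcp bay [[ -49.7 -179.1]] yaw 64.53420625317912 14.6667
```

```bash

python3 -m inch '[[[0,0,0],[0.26,0.54,0],0],[[0,0,0],[0.52,1.08,0],0],[[0,0,0],[0.78,1.62,0],0],[[0,0,0],[1.04,2.16,0],0],[[0,0,0],[1.3,2.7,0],0],[[0,0,0],[1.56,3.24,0],0],[[0,0,0],[1.82,3.78,0],0],[[0,0,0],[2.08,4.32,0],0],[[0,0,0],[2.34,4.86,0],0],[[0,0,0],[2.5,5.2,0],0]]'
python3 chk.py
python3 - <<'E'
from h import *
a=camera('top');cv2.imwrite('pics/t3.png',cv2.resize(a[130:330,150:430],None,fx=2.5,fy=2.5))
E
```

```text
time_s: 15.5
tcp_pos: [538.3, -106.0, 22.8]
ee_rot: [-0.0, 0.845, 0.534, 0.0]
wrist_force: [-0.9, -1.7, -1.3]
grip_width: 0.1
orange_end [[ 57.1 109.1]] 0.55
mask [[22.6 16.1]] [206.  32.] theta 20.79766845703125
sc orange_end [[ 60.8 109.6]] 0.85
sc black_end [[ -20.8 -111.3]] 0.86
sc rail [[15.1  0.3]] 0.66
tcp bay [[ -29.3 -125.1]] yaw 64.54130461690141 15.9
```

View pics/t3.png

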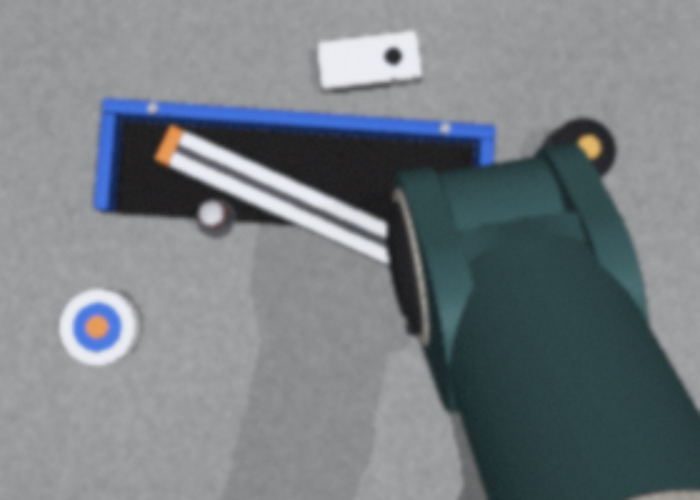

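Crop view: the orange end at crop (168,145) is behind the post at (212,213), close to the back wall but not touching it. The black end still sticks out under the wrist. Next I'll swing it in by pushing the near face with open fingers.

```bash

python3 -m inch '[[[0,0,0],[-0.5,-1,0],0],[[0,0,0],[-0.9,-1.9,0],0],[[0,0,0],[-0.9,-1.9,2],0],[[0,0,0],[-0.9,-1.9,4.5],0],[[0,0,0],[-0.9,-1.9,7.5],0],[[0,0,-0.1],[-1,-1,7.5],0.5],[[0,0,-0.2],[-1,0,7.5],1],[[0,0,-0.3],[-1,1,7.5],1],[[0,0,-0.42],[-1,2,7.5],1],[[0,0,-0.54],[-1,3,7.5],1]]'
python3 -m inch '[[[0,0,-0.12],[0,1,0],1],[[0,0,-0.24],[0,2,0],1],[[0,0,-0.36],[0,3,0],1],[[0,0,-0.48],[0.2,4,0],1],[[0,0,-0.6],[0.4,5,0],1],[[0,0,-0.72],[0.6,6,0],1],[[0,0,-0.84],[0.8,7,0],1],[[0,0,-0.96],[1,8,0],1],[[0,0,-1.03],[1.2,8.1,0],1],[[0,0,-1.03],[1.2,8.1,0],1]]'
python3 chk.py
python3 - <<'E'
from h import *
a=camera('wrist');cv2.imwrite('pics/w3.png',a);print(get_obs()['tcp_pos'])
E
```

```text
time_s: 16.78
tcp_pos: [527.5, -77.8, 97.8]
ee_rot: [0.0, 0.958, 0.286, -0.0]
wrist_force: [-0.3, 0.3, -0.3]
grip_width: 60.3
time_s: 17.62
tcp_pos: [540.0, 3.8, 97.8]
ee_rot: [0.0, 0.975, -0.221, 0.0]
wrist_force: [-0.1, 0.3, -0.4]
grip_width: 85.0
orange_end [[ 56.4 108.3]] 0.59
mask [[52.1 97.9]] [34. 31.] theta 16.62004852294922
sc orange_end [[ 59.7 108.6]] 0.65
sc black_end [[ -22.2 -111.9]] 0.64
sc rail [[13.5  2.9]] 0.58
tcp bay [[-37.  -14.6]] yaw -25.37841800117393 18.0167
[539.86778758   3.8409214   97.76897063]
```

View pics/w3.png

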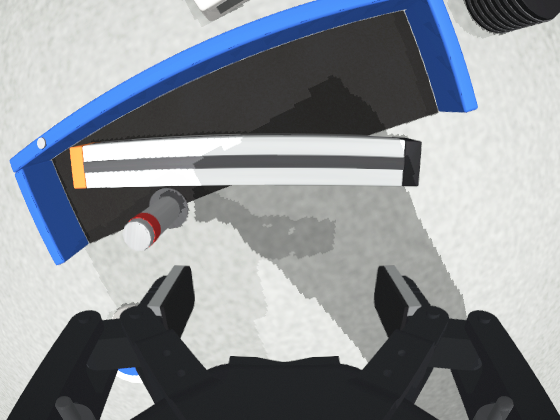

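Wrist view: the rail's near face is square to the fingers. The post at (150,220) is close to the left finger's side, so I'll shift 20 mm towards the black end and open only partly.

```bash

python3 -m inch '[[[0,0,0],[-0.4,-0.9,0],0.6],[[0,0,0],[-0.9,-1.8,-1],0.6],[[0,0,0],[-0.9,-1.8,-2],0.6],[[0,0,0],[-0.9,-1.8,-3],0.6],[[0,0,0],[-0.9,-1.8,-4],0.6],[[0,0,0],[-0.9,-1.8,-5],0.6],[[0,0,0],[-0.9,-1.8,-6],0.6],[[0,0,0],[-0.9,-1.8,-7],0.6],[[0,0,0],[-0.9,-1.8,-7.6],0.6],[[0,0,0],[-0.9,-1.8,-8],0.6]]'
python3 -m inch '[[[0,0,0],[0.2,-0.1,0],0.6],[[0,0,0],[0.4,-0.2,0],0.6],[[0,0,0],[0.7,-0.3,0],0.6],[[0,0,0],[1,-0.45,0],0.6],[[0,0,0],[1.2,-0.55,0],0.6],[[0,0,0],[1.4,-0.6,0],0.6],[[0,0,0],[1.6,-0.7,0],0.6],[[0,0,0],[1.8,-0.8,0],0.6],[[0,0,0],[1.9,-0.85,0],0.6],[[0,0,0],[2,-0.9,0],0.6]]'
python3 chk.py
```

```text
time_s: 18.9
tcp_pos: [530.6, -13.8, 16.7]
ee_rot: [0.0, 0.976, -0.22, -0.001]
wrist_force: [0.7, 0.7, 0.2]
grip_width: 50.9
time_s: 19.73
tcp_pos: [550.6, -22.8, 17.7]
ee_rot: [-0.0, 0.976, -0.22, -0.0]
wrist_force: [-4.7, 3.4, 3.6]
grip_width: 51.4
orange_end [[ 58.1 111.7]] 0.65
mask [[45.7 75.5]] [78. 33.] theta 20.040817260742188
sc orange_end [[ 58.3 112.3]] 0.88
sc black_end [[ -18.8 -112.7]] 0.74
sc rail [[13.2 -0.6]] 0.87
tcp bay [[-23.9 -40. ]] yaw -25.38871306197503 20.1333
```

```bash

python3 -m inch '[[[0,0,0.018],[0.3,-0.17,0],0.6],[[0,0,0.036],[0.61,-0.34,0],0.6],[[0,0,0.054],[0.92,-0.5,0],0.6],[[0,0,0.072],[1.23,-0.66,0],0.6],[[0,0,0.09],[1.54,-0.82,0],0.6],[[0,0,0.108],[1.86,-0.98,0],0.6],[[0,0,0.126],[2.18,-1.13,0],0.6],[[0,0,0.144],[2.5,-1.28,0],0.6],[[0,0,0.16],[2.8,-1.42,0],0.6],[[0,0,0.178],[3.13,-1.56,0],0.6]]'
python3 chk.py
```

```text
time_s: 20.97
tcp_pos: [582.5, -38.6, 17.7]
ee_rot: [-0.0, 0.991, -0.131, -0.0]
wrist_force: [-1.5, 0.2, -1.7]
grip_width: 51.2
orange_end [[ 61.6 109.9]] 0.87
mask [[54.7 66.6]] [94. 33.] theta 10.062057495117188
sc orange_end [[ 64.9 110.9]] 0.82
sc black_end [[  26.5 -122.8]] 0.59
sc rail [[43.4 -8.7]] 0.57
tcp bay [[  8.9 -52.8]] yaw -15.195862317530764 21.3667
```

```bash

python3 -m inch '[[[0,0,0.018],[0.28,-0.12,0],0.6],[[0,0,0.036],[0.56,-0.24,0],0.6],[[0,0,0.054],[0.84,-0.36,0],0.6],[[0,0,0.072],[1.12,-0.48,0],0.6],[[0,0,0.09],[1.4,-0.58,0],0.6],[[0,0,0.108],[1.68,-0.67,0],0.6],[[0,0,0.126],[1.96,-0.75,0],0.6],[[0,0,0.144],[2.24,-0.82,0],0.6],[[0,0,0.162],[2.5,-0.88,0],0.6],[[0,0,0.178],[2.7,-0.93,0],0.6]]'
python3 chk.py
python3 -m inch '[[[0,0,0],[0.05,0,0],0.6],[[0,0,0],[0.1,0,0],0.6],[[0,0,0],[0.15,0,0],0.6],[[0,0,0],[0.2,0,0],0.6],[[0,0,0],[0.25,0,0],0.6],[[0,0,0],[0.3,0,0],0.6],[[0,0,0],[0.3,0,0],0.6],[[0,0,0],[0.3,0,0],0.6],[[0,0,0],[0.3,0,0],0.6],[[0,0,0],[0.3,0,0],0.6]]'
python3 chk.py
```

```text
time_s: 22.2
tcp_pos: [609.6, -48.0, 17.7]
ee_rot: [0.0, 0.999, -0.043, 0.0]
wrist_force: [-3.4, -0.1, 2.5]
grip_width: 51.4
orange_end [[ 58.7 113.4]] 0.93
mask [[61.2 60.2]] [104.  37.] theta 0.36040496826171875
sc orange_end [[ 62.1 110.5]] 0.77
sc rail [[60.1 -8.7]] 0.87
tcp bay [[ 36.7 -59.8]] yaw -4.998356776310788 22.6
time_s: 23.43
tcp_pos: [611.5, -47.7, 17.7]
ee_rot: [0.0, 0.999, -0.044, -0.001]
wrist_force: [-6.8, -0.1, 5.0]
grip_width: 51.2
orange_end [[ 59.8 107.7]] 0.74
mask [[62.8 60.4]] [100.  33.] theta -0.47248077392578125
sc orange_end [[ 65.3 109. ]] 0.57
sc black_end [[  68.4 -127.8]] 0.57
sc rail [[61.6 -9.3]] 0.66
tcp bay [[ 38.8 -59.6]] yaw -4.986067246522631 23.8333
```

```bash

python3 -m inch '[[[0,0,0],[0.05,0,0],0.6],[[0,0,0],[0.1,0,0],0.6],[[0,0,0],[0.15,0,0],0.6],[[0,0,0],[0.2,0,0],0.6],[[0,0,0],[0.2,0,0],0.6],[[0,0,0],[0.2,0,0],0.6],[[0,0,0],[0.2,0,0],0.6],[[0,0,0],[0.2,0,0],0.6],[[0,0,0],[0.2,0,0],0.6],[[0,0,0],[0.2,0,0],0.6]]'
python3 - <<'E'
from h import *
a=camera('wrist');cv2.imwrite('pics/w4.png',a)
E
```

```text
time_s: 24.67
tcp_pos: [611.9, -47.6, 17.5]
ee_rot: [0.0, 0.999, -0.043, -0.003]
wrist_force: [-19.8, 0.5, 13.9]
grip_width: 51.4
```

View pics/w4.png

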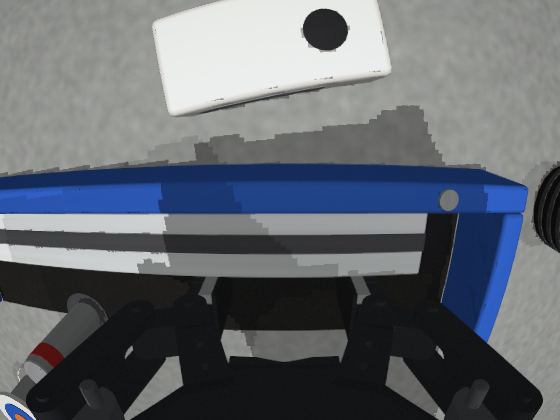

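Wrist view: the rail sits against the back wall at the black end, and the force rose to 20 N. I'll back off, rise and check the orange side.

```bash

python3 -m inch '[[[0,0,0],[-0.3,0,0],0.6],[[0,0,0],[-0.8,0,0],0.6],[[0,0,0],[-1.6,0,0],0.6],[[0,0,0],[-2.4,0.1,0],0.6],[[0,0,0],[-3,0.2,1],0.6],[[0,0,0],[-3,0.2,3],0.6],[[0,0,0],[-3,0.2,5],0.6],[[0,0,0],[-3,0.2,7],0.6],[[0,0,0],[-3,0.2,9],0.6],[[0,0,0],[-3,0.2,10],0.6]]'
python3 -m inch '[[[0,0,0],[-2,-1,1],0],[[0,0,0],[-4,-3,1],0],[[0,0,0],[-6,-5,1],0],[[0,0,0],[-8,-8,1],0],[[0,0,0],[-10,-11,1],0],[[0,0,0],[-12,-14,1],0],[[0,0,0],[-14,-17,1],0],[[0,0,0],[-16,-20,1],0],[[0,0,0],[-16,-22,1],0],[[0,0,0],[-16,-22,1],0]]'
python3 chk.py
python3 - <<'E'
from h import *
a=camera('top');cv2.imwrite('pics/t4.png',cv2.resize(a[140:280,160:420],None,fx=3,fy=3))
E
```

```text
time_s: 25.55
tcp_pos: [584.7, -45.7, 120.8]
ee_rot: [0.0, 0.999, -0.044, 0.002]
wrist_force: [0.1, -0.4, 0.3]
grip_width: 51.5
time_s: 26.38
tcp_pos: [422.4, -269.9, 128.1]
ee_rot: [0.001, 0.999, -0.046, 0.0]
wrist_force: [0.0, 0.7, -0.4]
grip_width: 0.3
orange_end [[ 63.7 111.4]] 0.8
black_end [[  65.2 -130.2]] 0.97
mask [[63.3 -7.6]] [240.  34.] theta -0.20160675048828125
sc orange_end [[ 64.9 110.9]] 0.91
sc orange_end [[0.9 2.4]] 0.47
sc black_end [[  67.1 -127.8]] 0.89
sc rail [[59.  -9.2]] 0.7
tcp bay [[-128.6 -292.3]] yaw -4.9205162412490715 26.7833
```

View pics/t4.png

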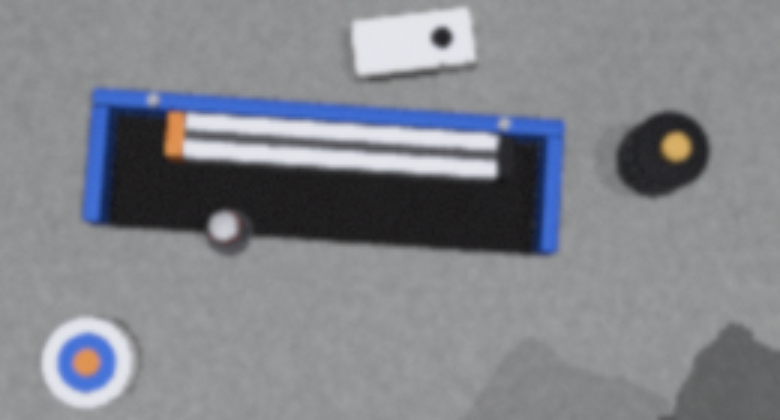

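Crop view: the rail lies along the back wall, orange end at crop (175,133) on the post's side. The spool, load and sensor are unchanged. There may be 1–2 mm of gap at the orange end, so I'll give one gentle press nearer that end.

```bash

python3 -m inch '[[[0,0,0],[1.6,3,0],0],[[0,0,0],[3.2,6,0],0],[[0,0,0],[4.8,9,0],0],[[0,0,0],[6.4,12,0],0],[[0,0,0],[8,15,0],0],[[0,0,0],[9.6,18,0],0],[[0,0,0],[11.2,21,0],0],[[0,0,0],[12.8,24,0],0],[[0,0,0],[14.4,27,0],0],[[0,0,0],[16.1,29.4,0],0]]'
python3 -m inch '[[[0,0,0],[0,0,-1],0],[[0,0,0],[0,0,-2],0],[[0,0,0],[0,0,-3.5],0],[[0,0,0],[0,0,-5],0],[[0,0,0],[0,0,-6.5],0],[[0,0,0],[0,0,-8],0],[[0,0,0],[0,0,-9],0],[[0,0,0],[0,0,-10],0],[[0,0,0],[0,0,-10.4],0],[[0,0,0],[0,0,-10.4],0]]'
```

```text
time_s: 27.67
tcp_pos: [585.6, 31.3, 127.8]
ee_rot: [-0.0, 0.999, -0.043, -0.0]
wrist_force: [0.8, -0.9, 0.3]
grip_width: 0.1
time_s: 28.5
tcp_pos: [584.7, 27.9, 22.9]
ee_rot: [0.0, 0.999, -0.044, -0.001]
wrist_force: [-0.4, -0.8, -0.4]
grip_width: 0.2
```

```bash

python3 -m inch '[[[0,0,0],[0.4,0,0],0],[[0,0,0],[0.8,-0.05,0],0],[[0,0,0],[1.2,-0.1,0],0],[[0,0,0],[1.6,-0.15,0],0],[[0,0,0],[2,-0.17,0],0],[[0,0,0],[2.4,-0.2,0],0],[[0,0,0],[2.7,-0.23,0],0],[[0,0,0],[2.9,-0.25,0],0],[[0,0,0],[3.05,-0.27,0],0],[[0,0,0],[3.15,-0.28,0],0]]'
python3 -m inch '[[[0,0,0],[0.05,0,0],0],[[0,0,0],[0.1,0,0],0],[[0,0,0],[0.15,0,0],0],[[0,0,0],[0.2,0,0],0],[[0,0,0],[0.25,0,0],0],[[0,0,0],[0.25,0,0],0],[[0,0,0],[0.25,0,0],0],[[0,0,0],[0.25,0,0],0],[[0,0,0],[0.25,0,0],0],[[0,0,0],[0.25,0,0],0]]'
```

```text
time_s: 29.33
tcp_pos: [616.8, 25.4, 23.7]
ee_rot: [-0.0, 0.999, -0.044, -0.0]
wrist_force: [0.1, -0.5, -0.4]
grip_width: 0.2
time_s: 30.17
tcp_pos: [618.0, 25.5, 23.6]
ee_rot: [0.0, 0.999, -0.044, -0.001]
wrist_force: [-7.9, -0.5, 5.6]
grip_width: 0.1
```

```bash

python3 -m inch '[[[0,0,0],[0.05,0,0],0],[[0,0,0],[0.1,0,0],0],[[0,0,0],[0.15,0,0],0],[[0,0,0],[0.2,0,0],0],[[0,0,0],[0.2,0,0],0],[[0,0,0],[0.2,0,0],0],[[0,0,0],[0.2,0,0],0],[[0,0,0],[0.2,0,0],0],[[0,0,0],[0.2,0,0],0],[[0,0,0],[0.2,0,0],0]]'
python3 -m inch '[[[0,0,0],[-0.3,0,0],0],[[0,0,0],[-0.8,0,0],0],[[0,0,0],[-1.6,0,0],0],[[0,0,0],[-2.4,0,0],0],[[0,0,0],[-2.4,0,1],0],[[0,0,0],[-2.4,0,3],0],[[0,0,0],[-2.4,0,5],0],[[0,0,0],[-2.4,0,7],0],[[0,0,0],[-2.4,0,9],0],[[0,0,0],[-2.4,0,10],0]]'
python3 -m inch '[[[0,0,0],[-2,-2,1],0],[[0,0,0],[-4,-5,1],0],[[0,0,0],[-6,-8,1],0],[[0,0,0],[-8,-11,1],0],[[0,0,0],[-10,-14,1],0],[[0,0,0],[-12,-17,1],0],[[0,0,0],[-14,-20,1],0],[[0,0,0],[-16,-23,1],0],[[0,0,0],[-17,-26,1],0],[[0,0,0],[-17,-28,1],0]]'
python3 chk.py
python3 - <<'E'
from h import *
a=camera('top');cv2.imwrite('pics/t5.png',cv2.resize(a[140:280,160:420],None,fx=3,fy=3))
for l in ('post','spool','load','sensor'):
    r=spot_point('top',l)
    if r: print(l,np.round(r[0]['location'],1))
E
```

```text
time_s: 31.0
tcp_pos: [618.2, 25.5, 23.5]
ee_rot: [0.0, 0.999, -0.043, -0.003]
wrist_force: [-24.1, -0.5, 19.8]
grip_width: -0.1
time_s: 31.83
tcp_pos: [598.1, 25.5, 126.9]
ee_rot: [-0.0, 0.999, -0.044, 0.002]
wrist_force: [1.0, 0.2, 0.2]
grip_width: -0.2
time_s: 32.67
tcp_pos: [424.6, -257.5, 134.1]
ee_rot: [0.0, 0.999, -0.045, -0.0]
wrist_force: [-0.5, -0.3, 0.3]
grip_width: -0.0
orange_end [[ 62.  112.1]] 0.84
black_end [[  65.7 -129. ]] 0.59
mask [[63.7 -7.5]] [240.  36.] theta -0.68255615234375
sc orange_end [[ 65.8 109.7]] 0.62
sc black_end [[  72.9 -236.2]] 0.71
sc rail [[60.4 -6.7]] 0.87
tcp bay [[-126.6 -280.6]] yaw -4.904474038414066 33.0667
spool [4.927e+02 1.729e+02 3.000e-01]
load [ 629.6 -224.    -0.7]
sensor [ 7.121e+02 -4.920e+01  2.000e-01]
```

View pics/t5.png

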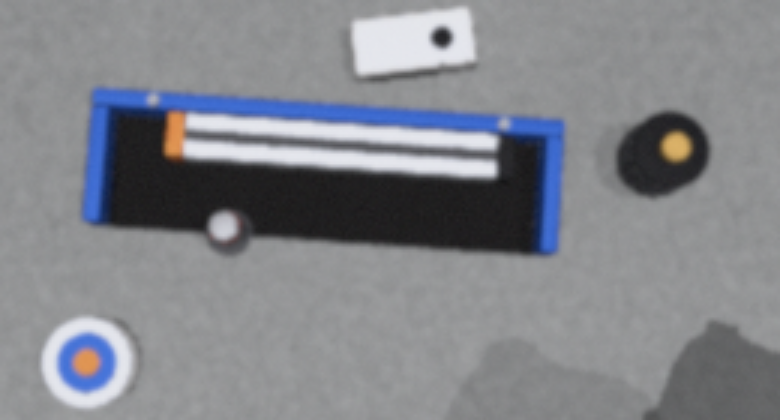

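The final view matches the previous one. Both presses stopped hard at the same depth, bay x about 39 mm at y -60 and y +13, so the rail is flush with the back wall.

```bash
python3 -c "
from rig import *
print(job_done())"
```

```text
the job is handed in; nothing more can be done
None
```

The rail now lies flat along the bay's back wall with its orange end on the post's side, and the job was handed in at about 33 s of the 72 s allowed.

**What I did:** I never gripped or lifted the rail.
1. With open fingertips I pushed it round to about 20° to the bay.
2. With shut fingertips on the black end I pushed it orange end first behind the post. It cleared the post by an estimated 12 mm.
3. I swung the black end in by pushing the near face, then pressed the rail home at two places and withdrew.

**Last checks:**
- **Flush with the wall:** Both presses (about 20 and 24 N along the bench, at y ≈ -60 and y ≈ +13 in the bay frame) stopped hard at the same depth of about 39 mm. That puts the rail's centre at about x = 65 mm.
- **Position:** The orange end is at about (62 to 66, 111) mm and the black end at about (66, -129) mm in the bay frame. The mask gives an angle of -0.2 to -0.7°, within its noise.
- **Other objects:** The spool, load and sensor box read within about 4 mm of where they started, and the pictures show no change.

**Disagreements:** The last scene-camera reading put the black end at y = -236. That is a false detection, since it would make the rail far too long and both the top picture and the earlier scene reading (-128) contradict it. The top camera's orange-end reading of 62 mm differs from the scene camera's 66 mm, which is within the networks' 4 mm error.

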